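Lift the steamed eggs out by the basket's telescoping handle

TASK

The eggs are done. Press the release button on the steamer basket so that its handle pops up, then pull the knob up past the first click to the second stop, where it locks, with the basket still standing in the pot. Then lift the basket by the knob until it is clear above the pot's rim and keep it there, level and steady over the pot to drain, all three eggs in it and everything else left where it stands; finish while still holding it up.

Things in the scene. Friction and masses are not known exactly. Their poses are not given: they have to be found in the camera images.
- pot: open round steel pot, 200 mm across its rim and 92 mm high, wall 3 mm, inner floor 5 mm above its underside; 1.3 kg, loose, standing on the black hob (glass 5 mm above the worktop). Two black wire loops at its sides, along its +y and -y, reach 138 mm from its axis, up to 78 mm high. Origin: centre of its underside, z up
- basket: steel steamer basket in the pot, 182 mm across, rim 48 mm high, 0.34 to 0.5 kg without eggs. At its centre a black tower 25 mm across, 66 mm high, out of which the handle runs up; on the tower's +x side a housing 24 mm wide, 56 mm high, out to x = 49 mm, bears the release button. Origin: centre of its underside (5 mm above the pot's underside while it stands there), z up, +x toward the button
- handle (a joint): how far the telescoping handle is drawn up out of the tower, m: about 0.003 down and locked; about 0.020 once the button was pressed (a spring pops it up and holds it there); 0.040 first stop, a soft click pulled through with 2 to 3 N; 0.080 second stop, end of travel, where it locks by itself. Slides with about 1 N. The basket stays standing as long as the pull is below its weight
- knob (a point): centre of the black ribbed knob on top of the handle: an upright cylinder 26 mm across and 22 mm high. On the basket's axis, 78 mm above the basket's origin with the handle down, more by the handle's travel. The knob is locked to the basket until the button has been pressed
- button (a joint): release button, rad: 0 out (handle locked if down or at 0.080), releases at about 0.1, end of travel 0.20. It stands partly pressed (about 0.14) while the handle is between its locked places, and springs back out by itself when the handle locks
- button_top (a point): centre of the top of the release button, a black ribbed pad 21 x 19 mm, 38 mm from the basket's axis in its +x, 64 mm above its origin; 3 mm lower than the knob's underside when the handle is down. Travel about 6 mm, 1.5 N rising to about 5 N; the handle lets go about 3 mm down and jumps up at once beside the finger. Press it with the closed fingertips
- egg_1: loose brown egg, 40 mm across and 52 mm long, standing in a wire ring of the basket, 56 mm from its axis at 100 degrees from its +x (counter-clockwise from above); top 69 mm above the basket's origin. Origin: its lower end
- egg_2: the same, at 180 degrees (the far side from the button)
- egg_3: the same, at 260 degrees
- saucepan: bystander on the other front ring of the hob: lidded steel saucepan, 155 mm across, 117 mm high with its lid knob, with one long black handle along its -x that reaches 214 mm from its axis at 80 mm height. Origin: centre of its underside
- tumbler: bystander: clear drinking glass, 81 mm across, 91 mm high, on the worktop in front of the microwave. Origin: centre of its underside
There are look-alikes about, which are no part of the job. Leave any turquoise look-alike of the egg_3 alone.

How it is judged:
By the outcome, as a careful person would: the job done as asked, in the order asked, and still so for the second after the job is handed in, while the arm keeps its last pose, push and grip.
It also fails if it takes over 45 s, if anything falls off the work surface, if the arm or the gripper's body presses on something with over 40 N, if the wrist force passes 120 N, or if a joint passes its speed limit or range.

ROBOT

A 6-joint arm with a two-finger parallel gripper is mounted at the origin on a cart in front of the work surface, level with it; the furniture and walls round the work are solid. World frame = base frame: x ahead of the robot, y to its left, z up, the work surface at z = 0. Lengths are in mm, angles in degrees, forces in N, time in s.
With the tool pointing down it reaches from about 375 to 975 mm from the base axis. Payload 3.8 kg.
Tool frame: the origin (TCP) lies between the finger pads; the fingertips stand 22 mm ahead of it and the grasp point (between the pads) lies 3 mm ahead of it; z points along the fingers, y is the line along which they close (so a half turn about z gives the same grasp; the last joint's range is limited). The gripper opens to 88 mm and grips with 3 to 60 N. Pads are 18 mm wide; open, the fingers measure 123 mm over their backs; the gripper's body (75 mm by 187 mm) begins 45 mm behind the grasp point.
Start: joints at [69.219, 15.12, 91.902, -0, 72.978, -2.114], TCP at [216.043, 639.487, 260.706] pointing down, gripper open.
Joint ranges: [-150.88, 150.88], [-54.13, 125.18], [17.81, 147.31], [-75.09, 255.09], [0, 152.58], [-146.25, 146.25]. Speed limits (degrees/s): [147.25, 147.25, 180, 180, 180, 180].

INTERFACE

Orientations are given as a 3x3 rotation matrix whose columns are the frame's x, y, z axes.
In Python, from workcell import sensors, vision, order gives the robot as it stands.
- The arm moves only by the shell command python3 -m crank 'ROWS'. ROWS is JSON, a list that holds one entry, the list of rows, each a list of 5 numbers: the shift along the world's x, y, z in cm, then the turn about the world's z in degrees, then the opening, from -1 (shut) to 1 (fully open). In form: [[[dx, dy, dz, turn, hand], ...]]. A call has 1 to 5 rows; each row is the pose to reach, as a shift and turn from the pose commanded when the call began; what a row does not reach only later rows make up. A row lasts 1/10 s, in which the tool goes at most 50 mm and 8.59 degrees, less where a joint would pass 70% of its speed; a pose out of reach is approached as far as the arm can. A call with a gripper value outside its range is refused whole. The fingers move at their own pace and stop on an object; the grip force is fixed at half the most. Time passes only in rows, so rows that repeat a pose let the fingers close. It gives the time, the measured TCP pose, the force, the opening and the grip force at its end, in the units of the state.
- sensors.sense(): the state, without advancing time (a new reading comes with each control period).
- vision.snapshot(name): name is "scene" or "top"; returns the picture (384x512x3 uint8, blue, green, red); there is no depth.
- vision.calibration(name): a dict with "intrinsics" (3x3 intrinsics, pixels), "T" (4x4, takes a point from camera to world coordinates). Camera axes: x right, y up, looking along -z (the intrinsics and any distortion apply to the point x, -y, -z); pixel columns grow to the right and rows downward; lengths in mm; the calibration is good to about 2 mm. A picture is of the moment at which its call begins. calibration takes no time and is no camera call.
- order.sign_off(): hands the job in; it is judged then, once.
The state is a dict: "clock": time; "joints": joint angles; "dq": joint speeds; "joint_torque": joint torques, N m; "position": TCP position; "tool_rot": TCP orientation; "contact_force": force on the tool from outside, world axes, zero at the start; "ft_torque": the same for the moment, N m; "gripper_width": finger opening in mm; "gripper_force": force on a finger pad.
Only numpy, scipy, OpenCV 4.12 (cv2) and the standard library are available. Lean on these libraries where they do the work, as an engineer would, in place of code of your own. Each camera call takes 0.05 s, during which the arm holds its last target. There are 200 camera calls.

## Working session

There is one attempt and no reset: what is moved stays moved. The work goes in short steps, Python scripts to look and compute and a shell command to move; the robot and the scene stay as the last step left them, time stands still between calls to the robot, and variables do not carry over. Pictures are saved under pics/ and viewed, at most 10 in all, crops included, and the job is handed in when it is done.

```bash
mkdir -p pics; python3 - <<'E'
from workcell import sensors, vision
import cv2,numpy as np
s=sensors.sense();print(s['clock'],s['position'],s['tool_rot'],s['gripper_width'])
for n in("scene","top"):
    cv2.imwrite(f"pics/{n}0.png",vision.snapshot(n));c=vision.calibration(n);print(n,{k:np.round(v,3).tolist() if not isinstance(v,str) else v for k,v in c.items()})
E
```

```text
0.0 [215.79615007 638.87841285 259.40764632] [[-9.47399561e-01  3.20052211e-01 -8.08427313e-04]
 [ 3.20053213e-01  9.47397353e-01 -2.04866496e-03]
 [ 1.10222148e-04 -2.19964404e-03 -9.99997575e-01]] 87.99312322601477
scene {'intrinsics': [[476.566, 0.0, 261.807], [0.0, 476.566, 190.588], [0.0, 0.0, 1.0]], 'T': [[0.65, 0.502, -0.571, -232.247], [-0.76, 0.409, -0.505, -627.085], [-0.02, 0.762, 0.647, 927.876], [0.0, 0.0, 0.0, 1.0]]}
top {'intrinsics': [[350.093, 0.0, 258.004], [0.0, 350.093, 193.434], [0.0, 0.0, 1.0]], 'T': [[0.01, 0.993, -0.12, 413.536], [-1.0, 0.012, 0.021, 59.261], [0.022, 0.119, 0.993, 1126.102], [0.0, 0.0, 0.0, 1.0]]}
```

View pics/scene0.png

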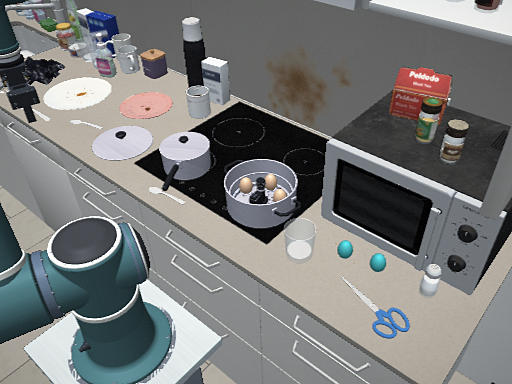

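View pics/top0.png

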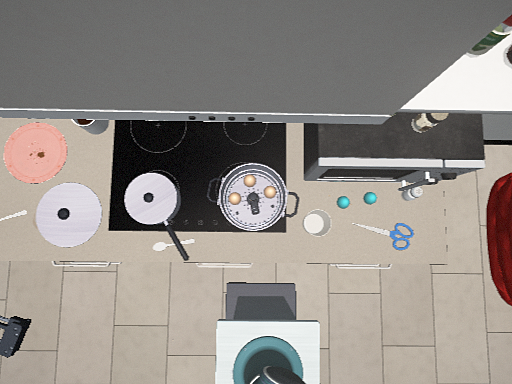

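The scene view shows the pot at about (260,190), with the saucepan at its left at (185,155) and the tumbler at (300,240). The top view shows the pot at (253,196) with eggs at (250,181), (270,192) and (235,199), and the tower and button around (253,200). I'll zoom in on both.

```bash
python3 - <<'E'
import cv2,numpy as np
a=cv2.imread("pics/top0.png")[155:240,200:310];b=cv2.imread("pics/scene0.png")[150:230,210:310]
a=cv2.resize(a,(770,595),interpolation=cv2.INTER_CUBIC);b=cv2.resize(b,(700,560),interpolation=cv2.INTER_CUBIC)
cv2.imwrite("pics/a.png",a);cv2.imwrite("pics/b.png",b)
E
```

```text
(no output)
```

View pics/a.png

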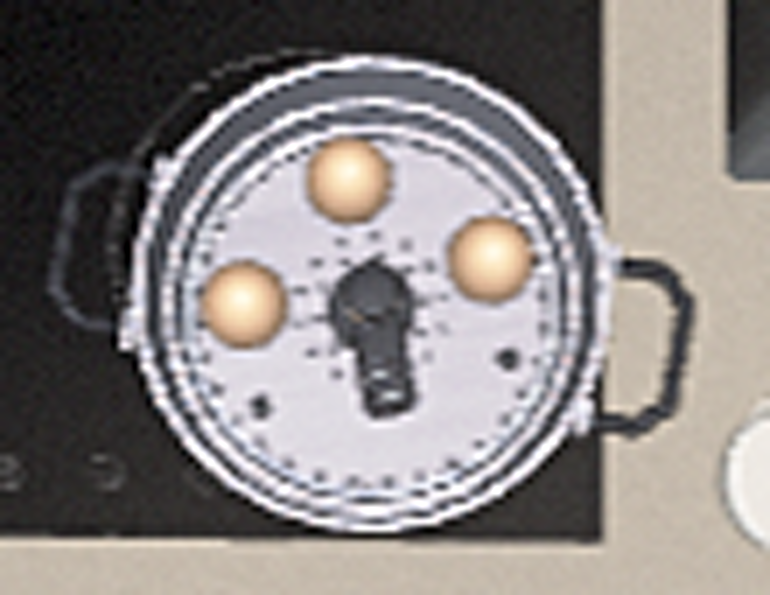

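View pics/b.png

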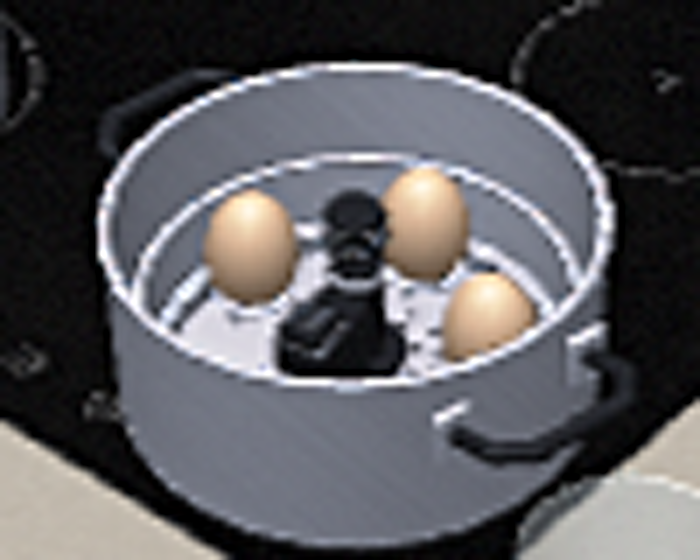

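The crops show the knob near (253,198) in the top view, the button near (255.4,210.4) (basket +x roughly world -x), and the three eggs. I'll fit the basket pose from the eggs in both views.

```bash
cat > h.py <<'E'
import cv2,numpy as np
from workcell import vision
def ray(n,p):
    c=vision.calibration(n);K=np.array(c['intrinsics']);T=np.array(c['T'])
    d=np.linalg.inv(K)@[p[0],p[1],1];d=T[:3,:3]@[d[0],-d[1],-d[2]];return T[:3,3],d
def plane(n,p,z):
    o,d=ray(n,p);return o+d*(z-o[2])/d[2]
def tri(p,q):
    o,d=ray('top',p);O,D=ray('scene',q)
    s=np.linalg.lstsq(np.c_[d,-D],O-o,rcond=None)[0];a,b=o+d*s[0],O+D*s[1];return (a+b)/2,np.linalg.norm(a-b)
E
python3 - <<'E'
from h import *
R={'top':(155,240,200,310),'scene':(150,230,210,310)}
for n in R:
    a,b,c,d=R[n];im=cv2.imread(f"pics/{n}0.png")[a:b,c:d].astype(int)
    m=((im[...,2]-im[...,0])>45).astype(np.uint8)
    k,l,st,ce=cv2.connectedComponentsWithStats(m)
    for i in range(1,k):
        if st[i,4]>20:
            p=ce[i]+[c,a]; print(n,p.round(1),st[i],plane(n,p,40).round(1))
for z,p in((99,(253,198.5)),(74,(255.4,210.4))):print(plane('top',p,z).round(1))
# pot rim in top: left/right/top/bottom of outer rim
print('rim',[plane('top',(200+u/7,155+v/7),97).round(1) for u,v in((372,58),(370,530),(137,300),(606,290))])
sc=lambda u,v:(210+u/7,150+v/7)
print('knob top scene',plane('scene',sc(355,212),99).round(1))
print('tri knob',tri((253,198.5),sc(355,212)))
print('button scene',plane('scene',sc(325,300),74).round(1))
E
```

```text
top [249.1 180.1] [44 20 11 11 96] [586.   64.6  40. ]
top [269.6 191.6] [ 64  31  12  12 101] [5.506e+02 1.000e-01 4.000e+01]
top [234.5 198. ] [29 38 12 11 96] [529.  109.5  40. ]
scene [270.3 179.9] [ 55  24  12  12 105] [603.9  78.2  40. ]
scene [245.2 183.5] [ 30  27  12  13 112] [544.8 124.7  40. ]
scene [278.9 194.7] [ 64  39  12  12 102] [568.3  16.6  40. ]
[522.   52.2  99. ]
[488.7  44.4  74. ]
rim [array([628.1,  53. ,  97. ]), array([427.5,  51.5,  97. ]), array([522.9, 150.8,  97. ]), array([529.6, -47.2,  97. ])]
knob top scene [530.5  50.8  99. ]
tri knob (array([524.09288938,  49.78154421, 102.96027411]), np.float64(6.977140471782461))
button scene [504.4  44.7  74. ]
```

```bash
python3 - <<'E'
from h import *
from scipy.optimize import least_squares as ls
def eggs(x,y,t,r=56):
    a=t+np.deg2rad([100,180,260]);return np.c_[x+r*np.cos(a),y+r*np.sin(a)]
obs={'top':[(269.6,191.6),(249.1,180.1),(234.5,198.)],'scene':[(278.9,194.7),(270.3,179.9),(245.2,183.5)]}
for n in obs:
  for z in (50,55,60):
    P=np.array([plane(n,p,z)[:2] for p in obs[n]])
    f=ls(lambda v:(eggs(*v)-P).ravel(),[525,50,3.3]);x,y,t=f.x
    print(n,z,f.x[:2].round(1),np.rad2deg(t).round(1),'res',f.fun.round(1),'btn',(f.x[:2]+38*np.array([np.cos(t),np.sin(t)])).round(1))
for i in range(3):print(tri(obs['top'][i],obs['scene'][i]))
im=cv2.imread("pics/top0.png");g=im.max(2)
c=g[188:220,240:268];print(c)
E
```

```text
top 50 [529.3  53.2] 191.3 res [ 0.3  0.3 -0.3 -0.5 -0.   0.2] btn [492.   45.7]
top 55 [528.7  53.2] 191.3 res [ 0.3  0.1 -0.2 -0.5 -0.1  0.4] btn [491.4  45.7]
top 60 [528.   53.2] 191.3 res [ 0.3 -0.2 -0.  -0.4 -0.2  0.6] btn [490.7  45.7]
scene 50 [538.6  60.2] 191.6 res [ 0.1 -1.1 -1.2  1.2  1.1 -0. ] btn [501.3  52.6]
scene 55 [534.   56.3] 191.6 res [ 0.1 -1.5 -1.   1.2  0.9  0.3] btn [496.8  48.6]
scene 60 [529.5  52.3] 191.6 res [ 0.1 -1.8 -0.8  1.2  0.7  0.6] btn [492.3  44.7]
(array([548.13255976,   0.99627142,  61.73733215]), np.float64(0.8119037745364713))
(array([584.13285156,  63.50583483,  59.75710861]), np.float64(3.1348693150351403))
(array([527.27319103, 108.29795887,  59.59694253]), np.float64(0.7069571063267703))
[[218 217 219 219 220 219 221 226 228 232 231 229 193 135 190 226 227 224
  223 223 220 220 223 228 178 147 186 221]
 [219 218 220 219 220 222 224 206 139 171 227 228 211 186 207 224 225 179
  177 223 222 221 225 204 154 168 214 232]
 [220 221 222 222 223 222 223 226 208 208 224 224 228 231 225 226 225 170
  170 225 224 222 230 179 143 193 225 241]
 [221
[... 2688 characters left out ...]
229 225 227 227 225 227 227 227 228 228 231 237 194  93 110 136 162 227
  244 233 227 224 224 224 221 221 221 223]
 [225 228 225 225 227 228 227 226 227 224 227 229 237 242 243 241 239 234
  226 225 224 222 220 221 220 222 220 221]
 [227 227 225 226 226 226 225 226 226 226 224 226 227 229 228 226 223 224
  222 221 221 224 223 222 222 224 223 223]
 [226 224 227 226 225 225 228 226 224 227 225 222 222 222 224 225 225 225
  222 222 224 223 222 226 223 224 224 226]
 [229 229 226 225 226 225 224 223 223 224 224 224 224 224 223 225 224 224
  224 225 226 226 226 226 227 226 227 195]
 [228 226 223 223 224 224 223 224 227 226 225 226 223 225 227 224 225 226
  226 225 226 225 226 225 227 228 228 230]]
```

```bash
python3 -m crank '[[[1.9,-4.2,0,6,0],[3.9,-8.4,0,12,-1],[5.9,-12.7,0,18,-1],[7.8,-17,0,24,-1],[9.8,-21.2,0,30,-1]]]'
python3 -m crank '[[[1.9,-4.2,0,0,-1],[3.9,-8.4,0,0,-1],[5.9,-12.7,0,0,-1],[7.8,-17,0,0,-1],[9.8,-21.2,0,0,-1]]]'
python3 -m crank '[[[1.9,-4.2,0,0,-1],[3.9,-8.4,-2,0,-1],[5.9,-12.7,-4,0,-1],[7.8,-17,-6,0,-1],[7.8,-17,-6,0,-1]]]'
```

```text
clock: 0.6
position: [314.2, 425.5, 260.1]
tool_rot: [[-0.98, -0.201, -0.0], [-0.201, 0.98, -0.001], [0.001, -0.001, -1.0]]
contact_force: [0.4, -0.1, 0.3]
gripper_width: 50.4
gripper_force: 0.0
clock: 1.1
position: [412.0, 213.6, 260.4]
tool_rot: [[-0.98, -0.197, -0.0], [-0.197, 0.98, -0.0], [0.0, -0.0, -1.0]]
contact_force: [0.6, 0.1, -0.4]
gripper_width: 10.3
gripper_force: 0.0
clock: 1.6
position: [489.4, 41.2, 197.6]
tool_rot: [[-0.981, -0.191, -0.005], [-0.191, 0.982, -0.002], [0.005, -0.001, -1.0]]
contact_force: [-0.2, 1.6, -0.6]
gripper_width: 0.5
gripper_force: 0.0
```

```bash
python3 -m crank '[[[0,0,-3,0,-1],[0,0,-6,0,-1],[0,0,-8.6,0,-1],[0,0,-8.6,0,-1],[0,0,-8.6,0,-1]]]'
python3 - <<'E'
from h import *
a=vision.snapshot("top")[155:240,200:310];b=vision.snapshot("scene")[130:230,200:310]
cv2.imwrite("pics/c.png",np.hstack([cv2.resize(a,(395,500),interpolation=2),cv2.resize(b,(400,500),interpolation=2)]) if 0 else cv2.resize(b,(660,600),interpolation=2))
E
```

```text
clock: 2.1
position: [489.6, 46.0, 114.7]
tool_rot: [[-0.98, -0.197, -0.001], [-0.197, 0.98, 0.0], [0.001, 0.0, -1.0]]
contact_force: [0.0, 0.6, 1.2]
gripper_width: 0.3
gripper_force: 0.0
```

View pics/c.png

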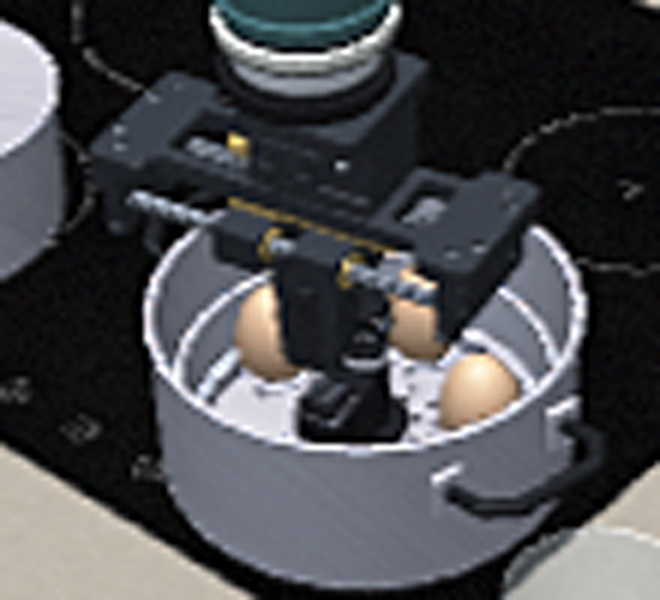

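The closed fingers stand just above the button and clear of the knob. Now I'll press gently.

```bash
python3 -m crank '[[[0,0,-1,0,-1],[0,0,-1.5,0,-1],[0,0,-1.8,0,-1],[0,0,-2.0,0,-1],[0,0,-2.0,0,-1]]]';python3 -m crank '[[[0,0,-0.1,0,-1],[0,0,-0.2,0,-1],[0,0,-0.2,0,-1]]]'
```

```text
clock: 2.7
position: [488.3, 45.2, 95.0]
tool_rot: [[-0.98, -0.197, -0.004], [-0.197, 0.98, -0.001], [0.004, 0.0, -1.0]]
contact_force: [-2.0, 0.4, 3.2]
gripper_width: 0.9
gripper_force: 1.5
clock: 3.0
position: [488.3, 45.2, 93.2]
tool_rot: [[-0.98, -0.197, -0.004], [-0.197, 0.98, -0.001], [0.004, 0.0, -1.0]]
contact_force: [-6.9, -1.0, 11.7]
gripper_width: 0.1
gripper_force: 5.6
```

```bash
python3 - <<'E'
from h import *
b=vision.snapshot("scene")[150:220,220:297]
cv2.imwrite("pics/d.png",cv2.resize(b,(660,600),interpolation=2))
E
```

```text
(no output)
```

View pics/d.png

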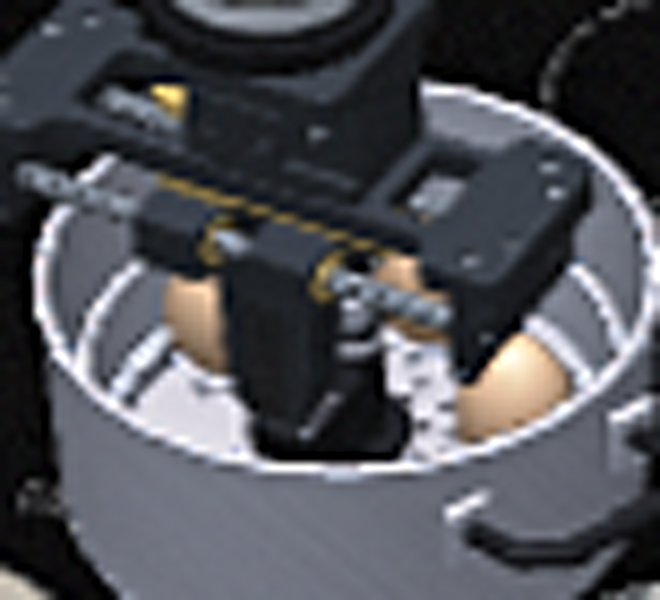

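The steel rod now shows below the knob at about (355,320), so the handle has popped up. I'll retreat upward and slightly outward, then check the knob's position.

```bash
python3 -m crank '[[[-0.2,0,0.8,0,-1],[-0.4,0,3,0,-1],[-0.4,0,7,0,-1],[-2,0,10,0,0],[-4,0,11,0,0.2]]]'
python3 - <<'E'
from h import *
a=vision.snapshot("top")[155:240,200:310];b=vision.snapshot("scene")[150:220,220:297]
cv2.imwrite("pics/e.png",np.hstack([cv2.resize(b,(396,360),interpolation=2),cv2.resize(a,(396,360),interpolation=2)]))
E
```

```text
clock: 3.55
position: [452.7, 45.6, 207.0]
tool_rot: [[-0.98, -0.196, 0.007], [-0.196, 0.981, 0.0], [-0.007, -0.001, -1.0]]
contact_force: [0.8, -0.3, 1.0]
gripper_width: 14.2
gripper_force: 0.0
```

View pics/e.png

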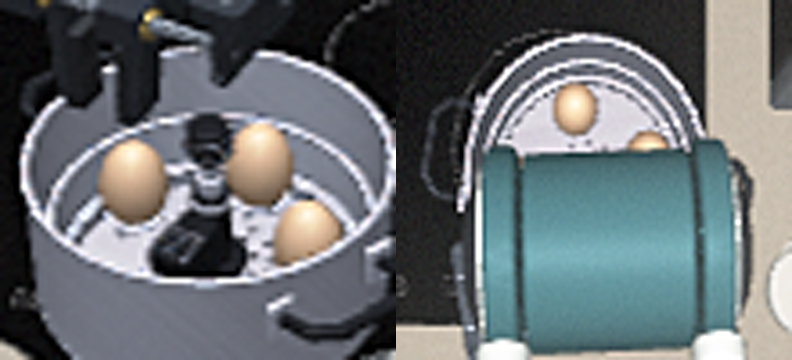

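The handle is up; the knob's top is at about scene pixel (261,174), consistent with the estimate, and all eggs are in place. I'll move over the knob and descend around it.

```bash
python3 -c "
from h import *;print(plane('scene',(261.2,174.1),116))"
python3 -m crank '[[[3.9,0.3,0,0,0.2],[7.8,0.7,0,0,0.2],[7.8,0.7,-3,0,0.2],[7.8,0.7,-5,0,0.2],[7.8,0.7,-5,0,0.2]]]'
python3 -m crank '[[[0,0,-2.2,0,0.2],[0,0,-4.2,0,0.2],[0,0,-4.2,0,0.2]]]'
```

```text
[536.09111309  53.38827959 116.        ]
clock: 4.15
position: [525.6, 52.3, 148.1]
tool_rot: [[-0.98, -0.196, -0.008], [-0.196, 0.981, -0.0], [0.008, 0.001, -1.0]]
contact_force: [-0.8, 0.5, -0.2]
gripper_width: 52.9
gripper_force: 0.0
clock: 4.45
position: [526.1, 52.3, 108.3]
tool_rot: [[-0.98, -0.196, -0.005], [-0.196, 0.981, -0.0], [0.005, 0.001, -1.0]]
contact_force: [-1.3, 0.1, 0.1]
gripper_width: 53.1
gripper_force: 0.0
```

```bash
python3 -m crank '[[[0.2,0,0,0,0.2],[0.2,0,0,0,-0.2],[0.2,0,0,0,-0.4],[0.2,0,0,0,-0.5],[0.2,0,0,0,-0.6]]]'
python3 -m crank '[[[0,0,0,0,-1],[0,0,0,0,-1],[0,0,0,0,-1]]]'
```

```text
clock: 4.95
position: [530.5, 52.4, 111.4]
tool_rot: [[-0.98, -0.197, 0.001], [-0.197, 0.98, -0.0], [-0.001, -0.001, -1.0]]
contact_force: [0.7, 0.1, -0.3]
gripper_width: 25.0
gripper_force: 30.0
clock: 5.25
position: [530.5, 52.4, 110.9]
tool_rot: [[-0.98, -0.197, 0.001], [-0.197, 0.98, -0.0], [-0.001, -0.0, -1.0]]
contact_force: [2.6, -1.0, -0.9]
gripper_width: 24.4
gripper_force: 30.0
```

```bash
python3 -m crank '[[[0,0,0.3,0,-1],[0,0,0.7,0,-1],[0,0,1.1,0,-1],[0,0,1.5,0,-1],[0,0,1.7,0,-1]]]'
python3 -m crank '[[[0,0,0.1,0,-1],[0,0,0.3,0,-1],[0,0,0.5,0,-1],[0,0,0.6,0,-1],[0,0,0.8,0,-1]]]'
python3 -m crank '[[[0,0,0.4,0,-1],[0,0,0.8,0,-1],[0,0,1.2,0,-1],[0,0,1.6,0,-1],[0,0,2.0,0,-1]]]'
python3 -m crank '[[[0,0,0.3,0,-1],[0,0,0.6,0,-1],[0,0,0.9,0,-1],[0,0,0.9,0,-1],[0,0,0.9,0,-1]]]'
```

```text
clock: 5.75
position: [530.1, 52.5, 128.3]
tool_rot: [[-0.98, -0.197, 0.0], [-0.197, 0.98, -0.0], [-0.0, -0.0, -1.0]]
contact_force: [1.8, -0.6, -0.8]
gripper_width: 24.6
gripper_force: 30.0
clock: 6.25
position: [529.6, 52.6, 135.4]
tool_rot: [[-0.981, -0.196, -0.001], [-0.196, 0.981, 0.0], [0.001, 0.0, -1.0]]
contact_force: [-0.2, 0.0, -0.6]
gripper_width: 24.5
gripper_force: 30.0
clock: 6.75
position: [529.6, 52.6, 155.9]
tool_rot: [[-0.981, -0.196, -0.001], [-0.196, 0.981, 0.0], [0.001, 0.0, -1.0]]
contact_force: [-1.6, 0.6, -1.6]
gripper_width: 24.4
gripper_force: 30.0
clock: 7.25
position: [529.8, 52.5, 165.0]
tool_rot: [[-0.98, -0.197, -0.001], [-0.197, 0.98, 0.0], [0.001, 0.0, -1.0]]
contact_force: [-3.7, 1.6, 2.6]
gripper_width: 24.8
gripper_force: 30.0
```

```bash
for i in 1 2; do python3 -m crank '[[[0,0,0.1,0,-1],[0,0,0.2,0,-1],[0,0,0.2,0,-1],[0,0,0.2,0,-1]]]' | egrep 'pos|contact|width'; done
python3 -m crank '[[[0,0,0.1,0,-1],[0,0,0.2,0,-1],[0,0,0.2,0,-1]]]'| egrep 'pos|contact|width'
python3 - <<'E'
from h import *
b=vision.snapshot("scene")[130:220,210:310]
cv2.imwrite("pics/f.png",cv2.resize(b,(660,594),interpolation=2))
E
```

```text
position: [529.9, 52.5, 166.6]
contact_force: [-2.8, 1.3, 0.7]
gripper_width: 24.7
position: [530.0, 52.5, 168.6]
contact_force: [-2.6, 0.4, -0.4]
gripper_width: 24.5
position: [530.2, 52.3, 170.4]
contact_force: [-1.5, -0.0, -3.6]
gripper_width: 24.3
```

View pics/f.png

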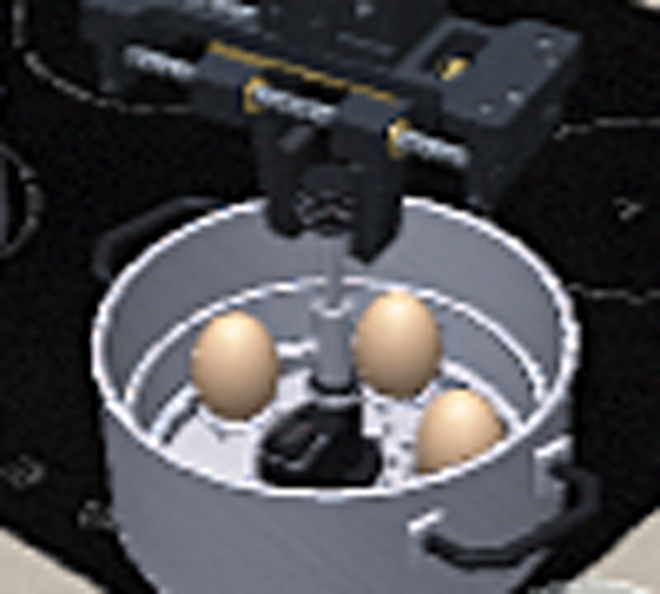

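The rod is drawn out in two stages, with the basket still standing and the eggs in place. I'll creep up to the end stop.

```bash
python3 -m crank '[[[0,0,0.05,0,-1],[0,0,0.05,0,-1],[0,0,0.05,0,-1]]]' | egrep 'pos|contact|width';python3 -m crank '[[[0,0,0.05,0,-1],[0,0,0.05,0,-1],[0,0,0.05,0,-1]]]' | egrep 'pos|contact|width'
```

```text
position: [530.0, 52.4, 170.9]
contact_force: [-1.1, 0.5, -5.3]
gripper_width: 24.9
position: [530.0, 52.5, 171.7]
contact_force: [-0.1, 0.2, -5.8]
gripper_width: 24.8
```

```bash
python3 -m crank '[[[0,0,-0.1,0,-1],[0,0,-0.2,0,-1],[0,0,-0.3,0,-1],[0,0,-0.3,0,-1],[0,0,-0.3,0,-1]]]' | egrep 'pos|contact|width'
```

```text
position: [530.1, 52.5, 169.1]
contact_force: [-2.7, -0.5, -0.3]
gripper_width: 24.4
```

```bash
python3 -m crank '[[[0,0,-0.1,0,-1],[0,0,-0.1,0,-1],[0,0,-0.1,0,-1]]]' | egrep 'pos|contact|width'; python3 -m crank '[[[0,0,-0.1,0,-1],[0,0,-0.1,0,-1],[0,0,-0.1,0,-1]]]' | egrep 'pos|contact|width'
```

```text
position: [530.0, 52.5, 167.9]
contact_force: [-3.7, 0.1, 1.7]
gripper_width: 24.2
position: [530.0, 52.5, 166.9]
contact_force: [-4.7, -0.6, 4.3]
gripper_width: 24.6
```

The push-back is stiff, so the handle is locked. Now the lift, smoothly.

```bash
python3 -m crank '[[[0,0,0.3,0,-1],[0,0,0.6,0,-1],[0,0,0.9,0,-1],[0,0,1.3,0,-1],[0,0,1.8,0,-1]]]' | egrep 'pos|contact|width'
python3 -m crank '[[[0,0,0.6,0,-1],[0,0,1.2,0,-1],[0,0,1.8,0,-1],[0,0,2.4,0,-1],[0,0,3,0,-1]]]' | egrep 'pos|contact|width'
python3 - <<'E'
from h import *
b=vision.snapshot("scene")[100:220,200:320]
cv2.imwrite("pics/g.png",cv2.resize(b,(600,600),interpolation=2))
E
```

```text
position: [529.9, 52.5, 184.3]
contact_force: [-0.5, -0.0, -7.0]
gripper_width: 24.3
position: [530.1, 52.5, 215.3]
contact_force: [-0.5, 0.1, -5.8]
gripper_width: 24.2
```

View pics/g.png

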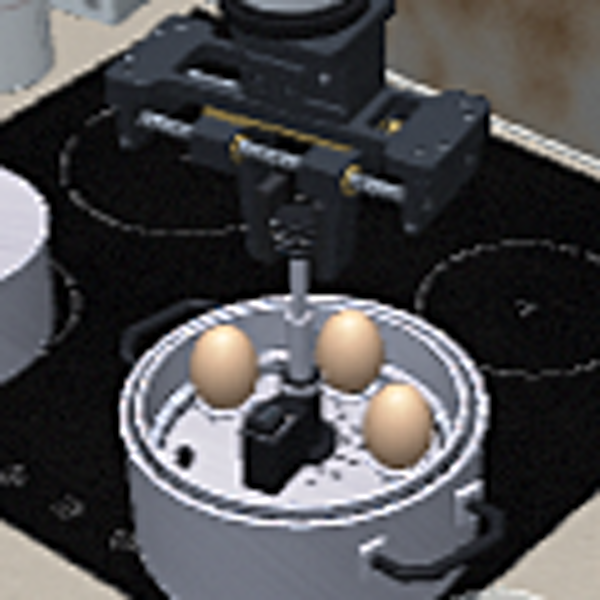

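The basket is rising level, the pot is still on the hob, and all three eggs are in place. I'll continue another 75 mm.

```bash
python3 -m crank '[[[0,0,0.6,0,-1],[0,0,1.2,0,-1],[0,0,1.9,0,-1],[0,0,2.7,0,-1],[0,0,3.5,0,-1]]]' | egrep 'pos|contact|width'
python3 -m crank '[[[0,0,0.8,0,-1],[0,0,1.6,0,-1],[0,0,2.4,0,-1],[0,0,3.2,0,-1],[0,0,3.7,0,-1]]]' | egrep 'pos|contact|width'
python3 -m crank '[[[0,0,0.2,0,-1],[0,0,0.3,0,-1],[0,0,0.3,0,-1],[0,0,0.3,0,-1],[0,0,0.3,0,-1]]]' | egrep 'pos|contact|width'
python3 -m crank '[[[0,0,0,0,-1],[0,0,0,0,-1],[0,0,0,0,-1],[0,0,0,0,-1],[0,0,0,0,-1]]]'
python3 - <<'E'
from h import *
b=vision.snapshot("scene")[80:230,200:350]
cv2.imwrite("pics/h.png",cv2.resize(b,(600,600),interpolation=2))
E
```

```text
position: [530.1, 52.5, 250.4]
contact_force: [-1.1, -0.5, -5.9]
gripper_width: 24.6
position: [530.3, 52.5, 287.8]
contact_force: [0.4, -0.2, -5.4]
gripper_width: 24.8
position: [529.8, 52.5, 289.2]
contact_force: [0.7, -0.5, -5.6]
gripper_width: 24.6
clock: 13.15
position: [530.1, 52.5, 289.7]
tool_rot: [[-0.98, -0.197, 0.0], [-0.197, 0.98, -0.0], [-0.0, -0.0, -1.0]]
contact_force: [0.8, 0.1, -5.2]
gripper_width: 24.7
gripper_force: 30.0
```

View pics/h.png

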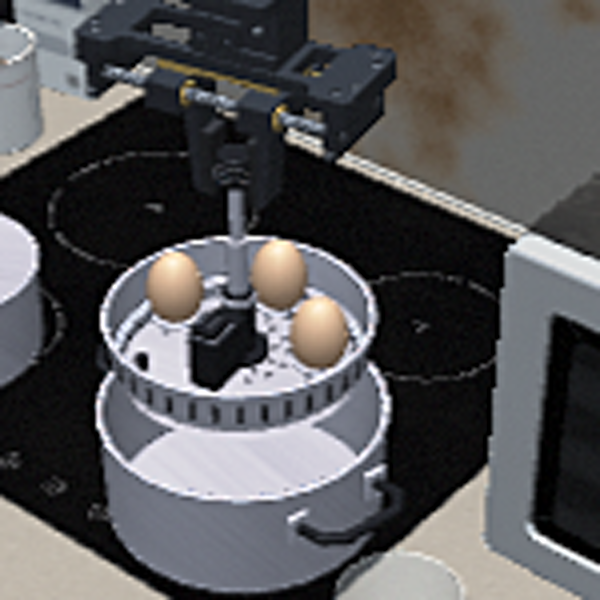

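The basket hangs level about 30 mm above the pot rim with three eggs in it.

```bash
python3 -c "
from workcell import order;print(order.sign_off())"
```

```text
the job is handed in; nothing more can be done
None
```

The job is handed in: the button was pressed, the handle was drawn to the second stop and resisted a push back down as if locked, and the basket is held level and steady about 30 mm above the pot's rim with all three eggs in it.

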